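# Find the latched mode key and release it

### The job

One of the four identical white keys on the grey control box is still latched down. Working from left to right, tap each of the four keys lightly with the fingertips to feel which one it is, without pushing any of the other keys in; only after all four have been tapped, press the latched key fully in so that it lets go. Leave all four keys up, pick nothing up, and leave the weight, the jar and the cup beside the box where they stand.

Things in the scene. Friction and masses are not known exactly. Their poses are not given: they have to be found in the camera images.
- control_box: Grey control box fixed to the bench, 104 (its x, front to back) x 236 (its y) x 42 mm high, top plate at 43 mm. Origin: centre of its underside, on the bench. Four square white keys in one row through its middle, at its x = 0 and y = +75, +25, -25, -75 mm (keys 1 to 4, left to right seen from the robot). Its yaw is within 0.35 rad of square to the robot.
- key_1: The first (leftmost) key: white cap 28 x 28 mm, 22 mm of free space to the next cap. Origin: centre of its top face; z up. Its top is 56 mm above the bench when up, 51 mm latched, 46 mm fully in. All four look the same; exactly one, a different one each time, starts latched.
- slide_1 (a joint): How far key 1 is in, in m: 0 up, 0.005 latched, 0.010 fully in against the stop.
- key_2: The second key: white cap 28 x 28 mm, 22 mm of free space to the next cap. Origin: centre of its top face; z up. Its top is 56 mm above the bench when up, 51 mm latched, 46 mm fully in. An up key gives way at about 2 N, takes about 4 N at 4 mm and 7 N fully in, and springs straight back up when let go.
- slide_2 (a joint): How far key 2 is in, in m: 0 up, 0.005 latched, 0.010 fully in against the stop.
- key_3: The third key: white cap 28 x 28 mm, 22 mm of free space to the next cap. Origin: centre of its top face; z up. Its top is 56 mm above the bench when up, 51 mm latched, 46 mm fully in. The latched key stands 5 mm lower than the others and does not move below about 4.5 N.
- slide_3 (a joint): How far key 3 is in, in m: 0 up, 0.005 latched, 0.010 fully in against the stop.
- key_4: The fourth (rightmost) key: white cap 28 x 28 mm, 22 mm of free space to the next cap. Origin: centre of its top face; z up. Its top is 56 mm above the bench when up, 51 mm latched, 46 mm fully in. The latched key pushed fully in (5 mm further, about 7 N, then a rigid stop) unlatches and comes up as the finger lifts.
- slide_4 (a joint): How far key 4 is in, in m: 0 up, 0.005 latched, 0.010 fully in against the stop.
- brass_weight: Bystander: pale brass cylindrical weight with a knob on top, 50 mm wide, 50 mm tall; origin at the centre of its underside. To be left where it stands.
- red_cap_jar: Bystander: small amber bottle with a red cap, 49 mm wide, 82 mm tall; origin at the centre of its underside. To be left where it stands.
- cream_cup: Bystander: cream-coloured cup standing upside down, 70 mm wide, 75 mm tall; origin at the centre of its underside. To be left where it stands.

How it is judged:
By the outcome, as a careful person would: the job done as asked, in the order asked, and still so for the second after the job is handed in, with the robot touching nothing.
It also fails if it takes over 48 s, if anything falls off the work surface, if the arm or the gripper's body presses on something with over 40 N, if the wrist force passes 120 N, or if a joint passes its speed limit or range.

### The arm

A 6-joint arm with a two-finger parallel gripper is mounted at the origin on a cart in front of the work surface, level with it; the furniture and walls round the work are solid. World frame = base frame: x ahead of the robot, y to its left, z up, the work surface at z = 0. Lengths are in m, angles in rad, forces in N, time in s.
With the tool pointing down it reaches from about 0.35 to 0.975 m from the base axis. Payload 4.9 kg.
Tool frame: the origin (TCP) lies midway between the tips of the shut fingers; the grasp point (between the pads) lies 19 mm behind it; z points along the fingers, y is the line along which they close (so a half turn about z gives the same grasp; the last joint's range is limited). The gripper opens to 85 mm and grips with 20 to 120 N. Pads are 22 mm wide; open, the fingers measure 114 mm over their backs; the gripper's body (76 mm by 85 mm) begins 54 mm behind the grasp point. The pads swing forward as they close: fully open they stand 13 mm farther back than shut.
Start: joints at [1.105, 0.053, 1.613, -0, 1.476, -0.119], TCP at [0.212, 0.588, 0.231] pointing down, gripper open.
Joint ranges: [-3.01, 3.01], [-1.01, 2.22], [0.06, 2.58], [-1.02, 4.17], [0.09, 2.62], [-3.14, 3.14]. Speed limits (rad/s): [2.57, 2.57, 3.14, 3.14, 3.14, 3.14].

### API

Orientations are given as a rotation vector (axis times angle).
In Python, from station import ctrl gives the robot as it stands. The module is installed in compiled form; this text tells all that it offers.
- The arm moves only by the shell command python3 -m handwheel 'ROWS' [OPENING] [FORCE]. ROWS is JSON, a list of rows, each a list of 2 entries, a list of its own where there are three numbers: the shift along the tool's x, y, z in cm, then the turn, a rotation vector about the tool's x, y, z in rad. In form: [[[tx, ty, tz], [ax, ay, az]], ...]. A call has 1 to 5 rows; each row is the pose to reach, as a shift and turn from the pose commanded when the call began, along the tool's axes at that moment; what a row does not reach only later rows make up. A row lasts 1/8 s, in which the tool goes at most 62.5 mm and 10.7 degrees, less where a joint would pass 70% of its speed; a pose out of reach is approached as far as the arm can. A call with a gripper value outside its range is refused whole. OPENING is the gripper's target within -1 to 1 (shut at 1, half-way at 0, fully open at -1), set as the call begins (- or left out, the last holds). The fingers move at their own pace and stop on an object; FORCE is the grip in N (left out, the last holds). Time passes only in rows, so rows that repeat a pose let the fingers close. It gives the time, the measured TCP pose, the force, the opening and the grip force at its end, in the units of the state.
- ctrl.get_obs(): the state, without advancing time (a new reading comes with each control period).
- ctrl.get_image(name): name is "side" or "top" or "wrist"; returns the picture (420x560x3 uint8, blue, green, red); there is no depth.
- ctrl.calibration(name): a dict with "fx", "fy", "cx", "cy" (pixels), "R" (3x3) and "t" (3): a world point X has camera coordinates R X + t. Camera axes: x right, y down, z forward; pixel columns grow to the right and rows downward; lengths in m; the calibration is good to about 2 mm. The wrist camera is an equidistant fisheye: a pixel r from the principal point sees the ray r / f radians off the axis. A picture is of the moment at which its call begins: read the wrist's pose just before it. calibration takes no time and is no camera call; for the wrist camera it gives the pose at the moment of the call.
- ctrl.finish_job(): hands the job in; it is judged then, once.
Trained networks look in the newest picture that a camera, given by its name, has taken for a name from the list of things; names that differ only in an ending like _2 or _b are one class to them, and where a whole thing is asked for, a point or a joint stands for the part that bears it (a point fixed in the world has none). Each returns a list of dicts, best first, with "score" (0 to 1); they miss things now and then, are a little off and sometimes report something else, mostly with a low value. They report only what shows in the picture. A call takes as long as a camera call.
- ctrl.look_for(camera, query): "position" ([column, row] in pixels, amid what is visible of it).
- ctrl.landmark_of(camera, query): "position" ([column, row] in pixels: a listed point, or the origin of a listed thing).
The state is a dict: "t": time; "q": joint angles; "dq": joint speeds; "effort": joint torques, N m; "tool_pos": TCP position; "tool_rot": TCP orientation; "contact_force": force on the tool from outside, world axes, zero at the start; "wrist_torque": the same for the moment, N m; "opening": finger opening in m; "grip_force": force on a finger pad.
Only numpy, scipy, OpenCV 4.12 (cv2) and the standard library are available. Lean on these libraries where they do the work, as an engineer would, in place of code of your own. Each camera call takes 0.05 s, during which the arm holds its last target. There are 200 camera calls.

## Working session

There is one attempt and no reset: what is moved stays moved. The work goes in short steps, Python scripts to look and compute and a shell command to move; the robot and the scene stay as the last step left them, time stands still between calls to the robot, and variables do not carry over. Pictures are saved under pics/ and viewed, at most 10 in all, crops included, and the job is handed in when it is done.

```bash
mkdir -p pics; python3 - <<'E'
from station import ctrl
import cv2,numpy as np
o=ctrl.get_obs(); print({k:np.round(v,3).tolist() for k,v in o.items()})
a=ctrl.get_image("top");b=ctrl.get_image("side")
cv2.imwrite("pics/a.png",a);cv2.imwrite("pics/b.png",b)
for c in("top","side"):
  print(c,{k:np.round(v,4).tolist() for k,v in ctrl.calibration(c).items()})
  for q in("key_1","control_box","brass_weight","red_cap_jar","cream_cup"):
    print(q,[(np.round(d["position"]).tolist(),round(d["score"],2)) for d in ctrl.landmark_of(c,q)][:6])
E
```

```text
{'t': 0.0, 'q': [1.105, 0.053, 1.614, 0.0, 1.476, -0.119], 'dq': [-0.0, -0.002, 0.0, 0.0, 0.001, 0.001], 'effort': [0.001, -39.368, -37.018, -0.0, 0.007, -0.0], 'tool_pos': [0.212, 0.587, 0.23], 'tool_rot': [-0.542, -3.094, 0.003], 'contact_force': [0.117, 0.286, 0.128], 'wrist_torque': [-0.064, -0.066, -0.003], 'grip_force': 0.0, 'opening': 0.086}
top {'fx': 417.3645, 'fy': 417.3645, 'cx': 278.6272, 'cy': 208.3659, 'R': [[0.0194, -0.9998, 0.0067], [-0.9925, -0.0201, -0.1205], [0.1206, -0.0043, -0.9927]], 't': [-0.0651, 0.5643, 0.8522]}
key_1 [([295.0, 229.0], 0.69), ([276.0, 221.0], 0.68), ([320.0, 226.0], 0.66), ([255.0, 221.0], 0.52)]
control_box [([284.0, 223.0], 0.84)]
brass_weight [([369.0, 224.0], 0.79)]
red_cap_jar [([319.0, 174.0], 0.78)]
cream_cup [([269.0, 173.0], 0.88)]
side {'fx': 483.9154, 'fy': 483.9154, 'cx': 278.9627, 'cy': 213.4265, 'R': [[0.9596, -0.2812, -0.0108], [-0.1386, -0.4389, -0.8878], [0.2449, 0.8534, -0.4602]], 't': [-0.5532, 0.1158, 0.781]}
key_1 [([264.0, 233.0], 0.67), ([261.0, 224.0], 0.57), ([272.0, 254.0], 0.54), ([258.0, 210.0], 0.48)]
control_box [([265.0, 254.0], 0.89)]
brass_weight [([306.0, 321.0], 0.62)]
red_cap_jar [([344.0, 268.0], 0.61)]
cream_cup [([322.0, 238.0], 0.68)]
```

View pics/a.png

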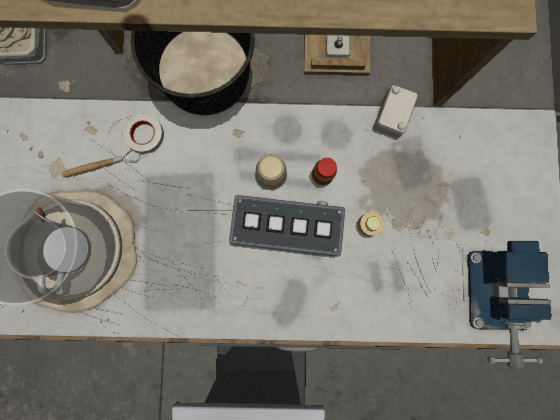

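View pics/b.png

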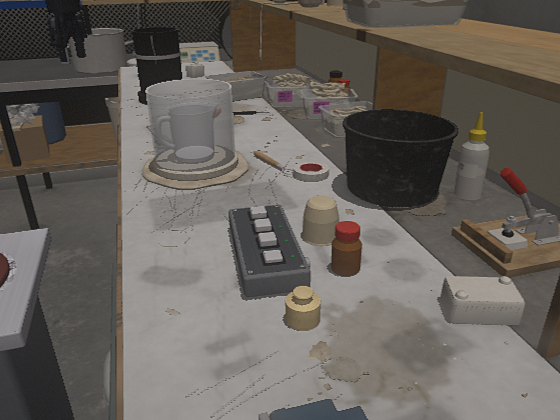

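The top picture shows the box at about (287,225), with keys at about (252,221), (275,223), (299,227) and (323,229). The cup at (270,171) and the jar at (325,171) stand behind it, and the weight at (371,224) stands to its right. Next I fit the keys precisely.

```bash
cat > h.py <<'E'
import numpy as np, cv2
from station import ctrl
from scipy.spatial.transform import Rotation as Ro
def plane(cam,uv,z):
    c=ctrl.calibration(cam);R=np.array(c["R"]);t=np.array(c["t"])
    d=R.T@np.array([(uv[0]-c["cx"])/c["fx"],(uv[1]-c["cy"])/c["fy"],1]);o=-R.T@t
    return o+d*(z-o[2])/d[2]
def keys(img,box):
    u0,v0,u1,v1=box;g=cv2.resize(img[v0:v1,u0:u1].min(2),None,fx=4,fy=4,interpolation=cv2.INTER_CUBIC)
    n,l,s,c=cv2.connectedComponentsWithStats((g>150).astype(np.uint8))
    return sorted([((c[i][0]+.5)/4-.5+u0,(c[i][1]+.5)/4-.5+v0,s[i][4]/16) for i in range(1,n) if s[i][4]>400])
E
python3 - <<'E'
from h import *
a=cv2.imread("pics/a.png")
k=keys(a,(236,205,340,245));print(np.round(k,1).tolist())
P=np.array([plane("top",p,.055) for p in k]);print(P.round(4).tolist())
if len(P)==4:
  m=P.mean(0);s=np.array([75,25,-25,-75])/1000;v=(s[:,None]*(P-m)).sum(0)/(s@s)
  print("centre",m,"yaw",np.arctan2(-v[0],v[1]),"scale",np.hypot(v[0],v[1]))
b=cv2.imread("pics/b.png")
k=keys(b,(235,200,300,265));print("side",[(np.round(q,1).tolist(),plane("side",q,.055).round(3).tolist()) for q in k])
for n,u,z in(("weight",(369,224),0),("jar",(319,174),0),("cup",(269,173),0)): print(n,plane("top",u,z).round(3))
o=ctrl.get_obs();print(Ro.from_rotvec(o["tool_rot"]).as_matrix().round(3))
E
```

```text
[[251.2, 220.0, 143.4], [275.3, 222.8, 143.4], [299.3, 225.7, 144.6], [323.1, 228.5, 143.6]]
[[0.5376, 0.0024, 0.055], [0.5328, -0.0475, 0.055], [0.5279, -0.0972, 0.055], [0.523, -0.1464, 0.055]]
centre [ 0.5302914  -0.07217678  0.055     ] yaw -0.09785106715051298 scale 0.9970464568580745
side [([258.0, 209.5, 81.4], [0.537, -0.001, 0.055]), ([262.2, 222.4, 92.6], [0.532, -0.051, 0.055]), ([267.1, 236.3, 110.6], [0.527, -0.1, 0.055]), ([272.7, 254.6, 129.2], [0.521, -0.157, 0.055]), ([296.2, 233.3, 26.5], [0.576, -0.105, 0.055])]
weight [ 0.539 -0.254  0.   ]
jar [ 0.649 -0.143  0.   ]
cup [ 0.649 -0.031  0.   ]
[[-0.94  0.34 -0.  ]
 [ 0.34  0.94 -0.  ]
 [ 0.   -0.   -1.  ]]
```

```bash
python3 - <<'E'
from h import *
print(plane("top",(68,250),0),plane("side",(195,165),0.01))
b=plane("side",(195,165),0.01)
c=ctrl.calibration("side");R=np.array(c["R"]);t=np.array(c["t"])
for z in(.1,.15,.2,.25,.3):
  for cam in("side","top"):
    c=ctrl.calibration(cam);X=np.array(c["R"])@[b[0],b[1],z]+c["t"];print(z,cam,c["fx"]*X[0]/X[2]+c["cx"],c["fy"]*X[1]/X[2]+c["cy"])
E
```

```text
[0.46925957 0.40187472 0.        ] [0.46709955 0.37163051 0.01      ]
0.1 side 191.6170464008469 130.13722166110284
0.1 top 58.02949769744629 250.31844615476433
0.15 side 189.6317516782123 109.67791359671818
0.15 top 43.770818168843334 249.7480176543621
0.2 side 187.56493059830538 88.37844168170459
0.2 top 27.514177869427613 249.09765932847552
0.25 side 185.41145605458678 66.18596889847933
0.25 top 8.808000123295983 248.34930553466322
0.3 side 183.16576181743153 43.0431328789484
0.3 top -12.946466230293936 247.47900281173318
```

```bash
python3 -m handwheel '[[[0,0,-5],[0,0,-0.12]],[[0,0,-10],[0,0,-0.249]],[[0,0,-10],[0,0,-0.249]]]' 1 20
python3 -m handwheel '[[[-3.4,-5,0],[0,0,0]],[[-6.8,-10,0],[0,0,0]],[[-10.2,-15,0],[0,0,0]],[[-13.6,-20,0],[0,0,0]],[[-17,-25,0],[0,0,0]]]'
python3 -m handwheel '[[[-3.4,-5,0],[0,0,0]],[[-6.8,-10,0],[0,0,0]],[[-10.2,-15,0],[0,0,0]],[[-13.6,-20,0],[0,0,0]],[[-17,-25,0],[0,0,0]]]'
```

```text
t: 0.98
tool_pos: [0.2133, 0.5896, 0.3381]
tool_rot: [0.153, 3.133, 0.016]
contact_force: [-0.1, -0.8, -0.9]
opening: 0.0321
grip_force: 0.0
t: 1.6
tool_pos: [0.3575, 0.3205, 0.3301]
tool_rot: [-0.154, -3.137, 0.001]
contact_force: [0.3, 1.0, 0.5]
opening: -0.0001
grip_force: 0.0
t: 2.22
tool_pos: [0.5023, 0.0551, 0.3302]
tool_rot: [-0.155, -3.137, -0.0]
contact_force: [1.6, -0.1, 0.1]
opening: 0.0002
grip_force: 0.0
```

```bash
python3 -m handwheel '[[[-4.2,-5,0],[0,0,0]],[[-4.2,-5,5.5],[0,0,0]],[[-4.2,-5,11],[0,0,0]],[[-4.2,-5,16.5],[0,0,0]],[[-4.2,-5,22],[0,0,0]]]'
python3 -m handwheel '[[[0,0,2],[0,0,0]],[[0,0,2],[0,0,0]],[[0,0,2],[0,0,0]]]'
python3 - <<'E'
from h import *
for n in("top","side"):cv2.imwrite(f"pics/c_{n}.png",ctrl.get_image(n))
im=ctrl.get_image("wrist")
s=cv2.imread("pics/c_side.png")[180:280,200:330];s=cv2.resize(s,None,fx=4,fy=4)
t=cv2.imread("pics/c_top.png")[180:280,200:330];t=cv2.resize(t,None,fx=4,fy=4)[:,:]
cv2.imwrite("pics/c.png",cv2.resize(np.hstack([s,t]),(800,308)));cv2.imwrite("pics/cw.png",im)
o=ctrl.get_obs();print(o["tool_pos"],o["contact_force"],o["opening"])
E
```

```text
t: 2.85
tool_pos: [0.5379, 0.0031, 0.1085]
tool_rot: [-0.155, -3.137, -0.0]
contact_force: [0.1, -0.2, 0.1]
opening: 0.0005
grip_force: 0.0
t: 3.22
tool_pos: [0.5408, 0.0029, 0.094]
tool_rot: [0.153, 3.133, -0.001]
contact_force: [-0.4, -0.4, -0.4]
opening: 0.0001
grip_force: 0.0
[0.54065593 0.0028921  0.09393191] [ 0.87423703 -0.04188632  0.32431397] 4.309716153137042e-05
```

View pics/c.png

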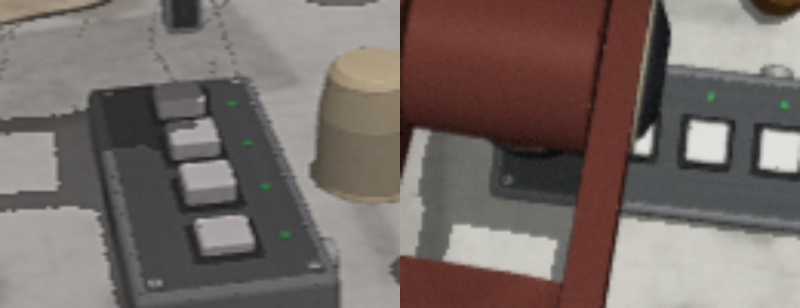

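View pics/cw.png

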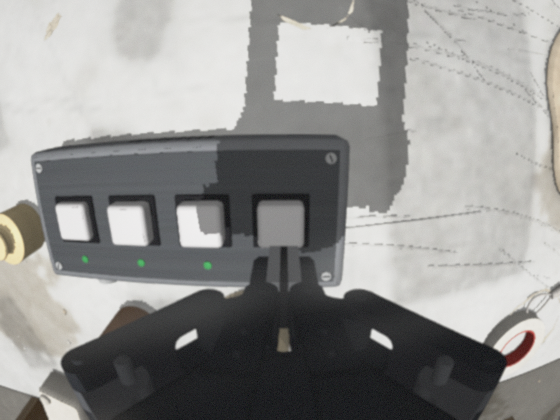

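The side crop shows the fingers straight above key 1. The wrist picture shows keys 1 to 4 at (281,223), (200,223), (130,223) and (74,221). I'll cross-check these against the earlier positions.

```bash
python3 - <<'E'
from h import *
c=ctrl.calibration("wrist");R=np.array(c["R"]);t=np.array(c["t"]);print(c["fx"],c["cx"],c["cy"])
for uv in((281,223),(201,223),(130,223),(74,221)):
  d=np.array([uv[0]-c["cx"],uv[1]-c["cy"]]);r=np.hypot(*d);th=r/c["fx"]
  ray=R.T@np.array([*(d/r*np.sin(th)),np.cos(th)]);o=-R.T@t
  print((o+ray*(.055-o[2])/ray[2]).round(4))
E
```

```text
325.19226210127806 283.4192153657408 204.28687770775286
[0.534 0.002 0.055]
[ 0.5295 -0.0465  0.055 ]
[ 0.5254 -0.0952  0.055 ]
[ 0.5204 -0.1414  0.055 ]
```

```bash
python3 -m handwheel '[[[0.4,0,1.5],[0,0,0]],[[0.4,0,3],[0,0,0]],[[0.4,0,3],[0,0,0]],[[0.4,0,3],[0,0,0]],[[0.4,0,3],[0,0,0]]]'
python3 - <<'E'
from h import *
o=ctrl.get_obs();print(o["tool_pos"],o["contact_force"])
E
```

```text
t: 4.0
tool_pos: [0.5353, 0.0034, 0.0617]
tool_rot: [0.154, 3.137, -0.0]
contact_force: [-0.2, -0.5, -0.3]
opening: -0.0002
grip_force: 0.0
[0.53533923 0.00343406 0.06173457] [-0.23830678 -0.47597275 -0.29160559]
```

```bash
for i in 1 ; do python3 -m handwheel '[[[0,0,0.4],[0,0,0]],[[0,0,0.4],[0,0,0]]]'; python3 -m handwheel '[[[0,0,0.1],[0,0,0]],[[0,0,0.1],[0,0,0]]]'; done
```

```text
t: 4.25
tool_pos: [0.5347, 0.0035, 0.057]
tool_rot: [-0.154, -3.137, -0.0]
contact_force: [-0.7, 0.2, -0.2]
opening: 0.0
grip_force: 0.0
t: 4.5
tool_pos: [0.5349, 0.0035, 0.0562]
tool_rot: [-0.154, -3.138, -0.0]
contact_force: [0.1, 0.1, -0.7]
opening: 0.0002
grip_force: 0.0
```

```bash
python3 -m handwheel '[[[0,0,0.1],[0,0,0]],[[0,0,0.1],[0,0,0]]]'
```

```text
t: 4.75
tool_pos: [0.535, 0.0035, 0.0556]
tool_rot: [0.153, 3.138, 0.0]
contact_force: [-0.7, 0.2, 2.4]
opening: 0.0003
grip_force: 1.0
```

```bash
python3 -m handwheel '[[[0,0,-1.5],[0,0,0]],[[0,-2.5,-1.5],[0,0,0]],[[0,-5,-1.5],[0,0,0]],[[0,-5,-1.5],[0,0,0]],[[0,-5,-0.7],[0,0,0]]]'
python3 -m handwheel '[[[0,0,0.4],[0,0,0]],[[0,0,0.4],[0,0,0]],[[0,0,0.4],[0,0,0]]]'; python3 -m handwheel '[[[0,0,0.1],[0,0,0]],[[0,0,0.1],[0,0,0]]]'
```

```text
t: 5.38
tool_pos: [0.531, -0.0461, 0.0633]
tool_rot: [0.154, 3.135, -0.0]
contact_force: [-0.2, 0.2, -0.8]
opening: -0.0
grip_force: 0.0
t: 5.75
tool_pos: [0.5301, -0.0459, 0.0582]
tool_rot: [-0.153, -3.138, -0.0]
contact_force: [0.6, -0.1, -0.1]
opening: 0.0002
grip_force: 0.0
t: 6.0
tool_pos: [0.5301, -0.0462, 0.0573]
tool_rot: [0.153, 3.138, -0.0]
contact_force: [0.5, -0.2, -0.8]
opening: 0.0
grip_force: 0.0
```

```bash
python3 -m handwheel '[[[0,0,0.1],[0,0,0]],[[0,0,0.1],[0,0,0]]]'
```

```text
t: 6.25
tool_pos: [0.53, -0.0463, 0.0562]
tool_rot: [-0.154, -3.138, -0.0]
contact_force: [-0.7, 0.6, -0.2]
opening: -0.0001
grip_force: 0.0
```

```bash
python3 -m handwheel '[[[0,0,0.07],[0,0,0]],[[0,0,0.07],[0,0,0]]]'
```

```text
t: 6.5
tool_pos: [0.5301, -0.0463, 0.0558]
tool_rot: [-0.154, -3.138, 0.0]
contact_force: [-0.6, 0.4, 1.9]
opening: 0.0001
grip_force: 1.0
```

Key 2 is up as well, with contact at z ≈ 0.056. On to key 3.

```bash
python3 -m handwheel '[[[0,0,-1.5],[0,0,0]],[[0,-2.5,-1.5],[0,0,0]],[[0,-5,-1.5],[0,0,0]],[[0,-5,-1.5],[0,0,0]],[[0,-5,-0.7],[0,0,0]]]'
python3 -m handwheel '[[[0,0,0.4],[0,0,0]],[[0,0,0.5],[0,0,0]],[[0,0,0.5],[0,0,0]]]'; python3 -m handwheel '[[[0,0,0.1],[0,0,0]],[[0,0,0.1],[0,0,0]]]'
```

```text
t: 7.12
tool_pos: [0.526, -0.0959, 0.0636]
tool_rot: [0.154, 3.136, -0.0]
contact_force: [0.1, -0.4, -0.0]
opening: -0.0001
grip_force: 0.0
t: 7.5
tool_pos: [0.5251, -0.0956, 0.0574]
tool_rot: [-0.153, -3.137, -0.0]
contact_force: [0.1, 0.7, -0.2]
opening: 0.0001
grip_force: 0.0
t: 7.75
tool_pos: [0.5252, -0.096, 0.0567]
tool_rot: [0.153, 3.138, -0.0]
contact_force: [0.3, -0.2, 0.2]
opening: 0.0003
grip_force: 0.0
```

```bash
python3 -m handwheel '[[[0,0,0.07],[0,0,0]],[[0,0,0.07],[0,0,0]]]'
```

```text
t: 8.0
tool_pos: [0.5253, -0.0961, 0.0561]
tool_rot: [0.154, 3.138, -0.0]
contact_force: [-0.2, -0.3, 0.8]
opening: 0.0002
grip_force: 0.4
```

```bash
python3 -m handwheel '[[[0,0,0.05],[0,0,0]],[[0,0,0.05],[0,0,0]]]'
```

```text
t: 8.25
tool_pos: [0.5253, -0.0961, 0.0556]
tool_rot: [0.154, 3.138, -0.0]
contact_force: [-1.0, 0.3, 1.6]
opening: 0.0
grip_force: 1.0
```

Key 3 is up. On to key 4.

```bash
python3 -m handwheel '[[[0,0,-1.5],[0,0,0]],[[0,-2.5,-1.5],[0,0,0]],[[0,-5,-1.5],[0,0,0]],[[0,-5,-1.5],[0,0,0]],[[0,-5,-0.7],[0,0,0]]]'
python3 -m handwheel '[[[0,0,0.4],[0,0,0]],[[0,0,0.5],[0,0,0]],[[0,0,0.5],[0,0,0]]]'; python3 -m handwheel '[[[0,0,0.1],[0,0,0]],[[0,0,0.1],[0,0,0]]]'
```

```text
t: 8.88
tool_pos: [0.521, -0.1457, 0.0633]
tool_rot: [0.154, 3.136, -0.001]
contact_force: [0.5, -0.3, -0.8]
opening: -0.0003
grip_force: 0.0
t: 9.25
tool_pos: [0.5202, -0.1454, 0.0572]
tool_rot: [-0.153, -3.137, -0.0]
contact_force: [0.3, -0.1, -0.2]
opening: 0.0
grip_force: 0.0
t: 9.5
tool_pos: [0.5203, -0.1458, 0.0565]
tool_rot: [0.154, 3.138, -0.0]
contact_force: [-0.2, -0.1, 0.2]
opening: -0.0001
grip_force: 0.0
```

```bash
python3 -m handwheel '[[[0,0,0.1],[0,0,0]],[[0,0,0.1],[0,0,0]]]'
```

```text
t: 9.75
tool_pos: [0.5202, -0.1458, 0.0553]
tool_rot: [-0.154, -3.138, -0.0]
contact_force: [-0.7, -0.3, -0.7]
opening: -0.0
grip_force: 0.0
```

```bash
python3 -m handwheel '[[[0,0,0.05],[0,0,0]],[[0,0,0.05],[0,0,0]]]'
```

```text
t: 10.0
tool_pos: [0.5202, -0.1458, 0.0549]
tool_rot: [-0.154, -3.138, -0.0]
contact_force: [-0.2, 0.3, -0.3]
opening: 0.0
grip_force: 0.0
```

No contact at 0.055, where the other keys touched, so key 4 is lower. I still tap it before pressing.

```bash
python3 -m handwheel '[[[0,0,0.3],[0,0,0]],[[0,0,0.3],[0,0,0]]]'
```

```text
t: 10.25
tool_pos: [0.52, -0.1456, 0.0515]
tool_rot: [-0.154, -3.137, -0.0]
contact_force: [0.0, -0.1, 0.1]
opening: 0.0001
grip_force: 0.0
```

```bash
python3 -m handwheel '[[[0,0,0.1],[0,0,0]],[[0,0,0.1],[0,0,0]]]'
```

```text
t: 10.5
tool_pos: [0.5202, -0.1458, 0.0512]
tool_rot: [-0.153, -3.137, -0.0]
contact_force: [-0.8, 0.9, 2.1]
opening: 0.0001
grip_force: 1.3
```

Key 4 touches at z ≈ 0.051, so it is the latched one. I lift off to end the tap, then press it fully in.

```bash
python3 -m handwheel '[[[0,0,-1.2],[0,0,0]],[[0,0,-1.2],[0,0,0]],[[0,0,-0.4],[0,0,0]],[[0,0,0],[0,0,0]]]'; python3 -m handwheel '[[[0,0,0.3],[0,0,0]],[[0,0,0.5],[0,0,0]],[[0,0,0.5],[0,0,0]]]'
```

```text
t: 11.0
tool_pos: [0.5198, -0.1456, 0.05]
tool_rot: [-0.153, -3.137, -0.001]
contact_force: [-2.5, -0.5, 4.2]
opening: -0.0003
grip_force: 2.5
t: 11.38
tool_pos: [0.5198, -0.1456, 0.0461]
tool_rot: [-0.153, -3.136, -0.001]
contact_force: [-3.8, 0.9, 7.4]
opening: -0.0002
grip_force: 3.4
```

```bash
python3 -m handwheel '[[[0,0,0.1],[0,0,0]],[[0,0,0.1],[0,0,0]]]'
```

```text
t: 11.62
tool_pos: [0.5198, -0.1456, 0.0459]
tool_rot: [-0.153, -3.135, -0.001]
contact_force: [-4.8, 2.4, 11.5]
opening: 0.0
grip_force: 5.6
```

The key is against its stop, since the force jumped to 11.5 N with almost no travel. I lift straight up.

```bash
python3 -m handwheel '[[[0,0,-1],[0,0,0]],[[0,0,-3],[0,0,0]],[[0,0,-8],[0,0,0]],[[0,0,-13],[0,0,0]],[[0,0,-18],[0,0,0]]]'
python3 -m handwheel '[[[5,0,0],[0,0,0]],[[10,0,0],[0,0,0]],[[10,0,0],[0,0,0]]]'
python3 - <<'E'
from h import *
s=ctrl.get_image("side");cv2.imwrite("pics/d0.png",s);cv2.imwrite("pics/dt.png",ctrl.get_image("top"))
for n in("pics/b.png","pics/d0.png"):
  print([np.round(k,1).tolist() for k in keys(cv2.imread(n),(235,200,300,265))])
for q in("brass_weight","red_cap_jar","cream_cup"):print(q,ctrl.landmark_of("side",q)[:1])
cv2.imwrite("pics/d.png",cv2.resize(np.hstack([cv2.imread("pics/b.png")[180:340,200:400],s[180:340,200:400]]),(800,320)))
E
```

```text
t: 12.25
tool_pos: [0.5201, -0.1457, 0.2271]
tool_rot: [0.154, 3.137, -0.0]
contact_force: [0.7, -0.2, -0.8]
opening: 0.0002
grip_force: 0.0
t: 12.62
tool_pos: [0.4185, -0.1355, 0.2249]
tool_rot: [0.155, 3.137, -0.001]
contact_force: [0.0, 0.4, -0.2]
opening: -0.0002
grip_force: 0.0
[[258.0, 209.5, 81.4], [262.2, 222.4, 92.6], [267.1, 236.3, 110.6], [272.7, 254.6, 129.2], [296.2, 233.3, 26.5]]
[[258.0, 209.5, 86.5], [262.2, 222.4, 97.3], [267.1, 236.4, 117.4], [272.5, 252.1, 136.9], [294.5, 221.3, 274.9]]
brass_weight [{'position': [303.4, 319.9], 'score': 0.86}]
red_cap_jar [{'position': [343.5, 266.0], 'score': 0.56}]
cream_cup [{'position': [320.6, 236.7], 'score': 0.71}]
```

View pics/d.png

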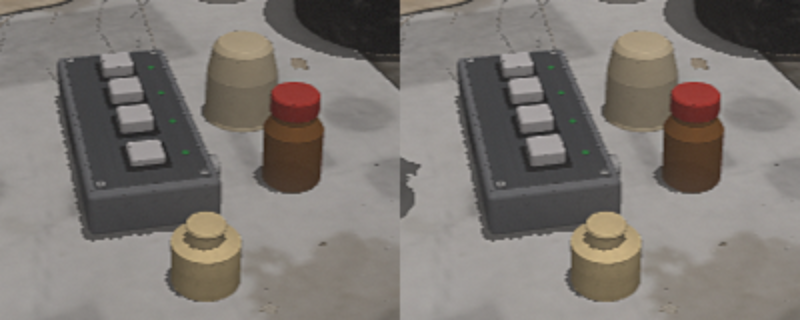

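Comparing before (left) and after (right), key 4 has risen: its blob in the side picture went from row 254.6 to 252.1. The other three keys and the weight, jar and cup look unmoved.

```bash
python3 -c "
from station import ctrl
print(ctrl.finish_job())"
```

```text
the job is handed in; nothing more can be done
None
```

Key 4 was the latched one: I tapped all four keys left to right, then pressed key 4 fully in; it came back up, all four keys are up, the weight, jar and cup were not disturbed, and the job is handed in.

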